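Line up the test lenses by diameter on the checking rail

TASK

Get the test lenses ready for the morning check of the lensmeter: stand the four round test lenses upright on the rail's pads, one centred on each pad, in order of diameter. The widest goes on the pad next to the ivory cone, and they get smaller pad by pad away from it. Do not tip any lens over on the way, and leave them all standing still.

Things in the scene. Friction and masses are not known exactly. Their poses are not given: they have to be found in the camera images.
- lens_60: One of four loose test lenses, each an upright black plastic drum with a steel ring and a pale glass disc on top; this one is 60 mm in diameter (the widest), 32 mm tall (the black side wall is 30 mm). Origin: centre of its underside; z up. Stands on the bench (z = 0) at the start, nearer the robot than the rail.
- lens_50: One of four loose test lenses, each an upright black plastic drum with a steel ring and a pale glass disc on top; this one is 50 mm in diameter (second widest), 32 mm tall (the black side wall is 30 mm). Origin: centre of its underside; z up. Stands on the bench (z = 0) at the start, nearer the robot than the rail.
- lens_40: One of four loose test lenses, each an upright black plastic drum with a steel ring and a pale glass disc on top; this one is 40 mm in diameter (third widest), 32 mm tall (the black side wall is 30 mm). Origin: centre of its underside; z up. Stands on the bench (z = 0) at the start, nearer the robot than the rail.
- lens_30: One of four loose test lenses, each an upright black plastic drum with a steel ring and a pale glass disc on top; this one is 30 mm in diameter (the smallest), 32 mm tall (the black side wall is 30 mm). Origin: centre of its underside; z up. Stands on the bench (z = 0) at the start, nearer the robot than the rail.
- pad_a: One of four identical mid-grey round pads, 66 mm across, 3 mm thick, in a row on the fixed aluminium rail (90 x 420 x 8 mm bar), centres 70 to 90 mm apart. The letter tells nothing of its place in the row: read the position. Origin: centre of its underside, 8 mm above the bench; a lens set on it has its underside at 11 mm. Its y axis runs along the row, x across.
- pad_b: One of four identical mid-grey round pads, 66 mm across, 3 mm thick, in a row on the fixed aluminium rail (90 x 420 x 8 mm bar), centres 70 to 90 mm apart. The letter tells nothing of its place in the row: read the position. Origin: centre of its underside, 8 mm above the bench; a lens set on it has its underside at 11 mm. Its y axis runs along the row, x across.
- pad_c: One of four identical mid-grey round pads, 66 mm across, 3 mm thick, in a row on the fixed aluminium rail (90 x 420 x 8 mm bar), centres 70 to 90 mm apart. The letter tells nothing of its place in the row: read the position. Origin: centre of its underside, 8 mm above the bench; a lens set on it has its underside at 11 mm. Its y axis runs along the row, x across.
- pad_d: One of four identical mid-grey round pads, 66 mm across, 3 mm thick, in a row on the fixed aluminium rail (90 x 420 x 8 mm bar), centres 70 to 90 mm apart. The letter tells nothing of its place in the row: read the position. Origin: centre of its underside, 8 mm above the bench; a lens set on it has its underside at 11 mm. Its y axis runs along the row, x across.
- cone: Fixed ivory cone, 36 mm wide at its foot and 42 mm tall, standing at one end of the rail, in line with the pads, 55 to 65 mm from the centre of the nearest pad; it may be at either end. (The other end has only a low dark steel bar, 12 mm high.) Origin: centre of its underside, on the rail's top.

How it is judged:
By the outcome, as a careful person would: the job done as asked, in the order asked, and still so for the second after the job is handed in, with the robot touching nothing.
It also fails if it takes over 90 s, if anything falls off the work surface, if the arm or the gripper's body presses on something with over 40 N, if the wrist force passes 120 N, or if a joint passes its speed limit or range.

ROBOT

A 7-joint arm with a two-finger parallel gripper is mounted at the origin on the work surface. World frame = base frame: x ahead of the robot, y to its left, z up, the work surface at z = 0. Lengths are in mm, angles in rad, forces in N, time in s.
With the tool pointing down it reaches from about 400 to 925 mm from the base axis. Payload 4.1 kg.
Tool frame: the origin (TCP) lies at the very end of the fingers, on their centre line; the grasp point (between the pads) lies 19 mm behind it; z points along the fingers, y is the direction in which the jaws open and shut (so a half turn about z gives the same grasp; the last joint's range is limited). The gripper opens to 85 mm and grips with 20 to 120 N. Pads are 22 mm wide; open, the fingers measure 114 mm over their backs; the gripper's body (76 mm by 85 mm) begins 54 mm behind the grasp point. The pads swing forward as they close: fully open they stand 13 mm farther back than shut.
Start: joints at [1.138, 0.398, 0.045, 1.537, -0.019, 1.207, -0.051], TCP at [213.001, -614.145, 231.347] pointing down, gripper open.
Joint ranges: [-2.82, 2.82], [-0.49, 2.23], [-1.37, 1.46], [0, 2.46], [-1.36, 4.5], [0.23, 2], [-2.94, 2.94]. Speed limits (rad/s): [2.57, 2.57, 3.14, 3.14, 3.14, 3.14, 3.14].

INTERFACE

Orientations are given as a unit quaternion [x, y, z, w].
In Python, from cell import get_state, capture, finish_job gives the robot as it stands.
- The arm moves only by the shell command python3 -m jog 'ROWS'. ROWS is JSON, a list of rows, each an object with "jaw": the opening in per cent of the stroke, from 0 (shut) to 100 (fully open); "translation": the shift along the tool's x, y, z in mm, a list of three; "yaw": the turn about the tool's z in rad. In form: [{"jaw": jaw, "translation": [dx, dy, dz], "yaw": yaw}, ...]. A call has 1 to 20 rows; each row is the pose to reach, as a shift and turn from the pose commanded when the call began, along the tool's axes at that moment; what a row does not reach only later rows make up. A row lasts 1/10 s, in which the tool goes at most 50 mm and 8.59 degrees, less where a joint would pass 70% of its speed; a pose out of reach is approached as far as the arm can. A call with a gripper value outside its range is refused whole. The fingers move at their own pace and stop on an object; the grip force is fixed at half the most. Time passes only in rows, so rows that repeat a pose let the fingers close. It gives the time, the measured TCP pose, the force and the opening at its end, in the units of the state.
- get_state(): the state, without advancing time (a new reading comes with each control period).
- capture(name): name is "side" or "top" or "wrist"; returns a dict with "color" (480x640x3 uint8, red, green, blue), "intrinsics" (3x3 intrinsics, pixels), "dist_coeffs" ([k1, k2, p1, p2, k3] as OpenCV has them; the pictures are not rectified), "extrinsics" (4x4, takes a point from world to camera coordinates); the wrist camera has in their place "mount" (4x4, takes a point from camera to tool coordinates, whose origin is the TCP and whose axes are the flange's). Camera axes: x right, y down, z forward; pixel columns grow to the right and rows downward; lengths in mm; the calibration is good to about 2 mm. A picture is of the moment at which its call begins: read the wrist's pose just before it. There is no depth.
- finish_job(): hands the job in, once; it reports no verdict.
The state is a dict: "time": time; "q": joint angles; "qd": joint speeds; "joint_torque": joint torques, N m; "position": TCP position; "ee_rot": TCP orientation; "force": force on the tool from outside, world axes, zero at the start; "moment": the same for the moment, N m; "gripper_width": opening from 0.0 (shut) to 1.0 (fully open).
Only numpy, scipy, OpenCV 4.12 (cv2) and the standard library are available. Lean on these libraries where they do the work, as an engineer would, in place of code of your own. Each camera call takes 0.05 s, during which the arm holds its last target.

## Working session

There is one attempt and no reset: what is moved stays moved. The work goes in short steps, Python scripts to look and compute and a shell command to move; the robot and the scene stay as the last step left them, time stands still between calls to the robot, and variables do not carry over. Pictures are saved under pics/ and viewed, and the job is handed in when it is done.

```bash
ls; mkdir -p pics; python3 - <<'E'
from cell import get_state,capture
import cv2,numpy as np
s=get_state();print(s)
for n in("top","side"):
    c=capture(n);cv2.imwrite(f"pics/{n}0.png",c["color"][...,::-1])
    print(n,c["intrinsics"],c["dist_coeffs"],c["extrinsics"])
E
```

```text
pics
{'time': 0.0, 'q': array([ 1.13800363,  0.39922067,  0.04501301,  1.53789789, -0.01869872,
        1.20685639, -0.05069525]), 'qd': array([-0.00121413,  0.00030081, -0.00033834, -0.00058052,  0.00028187,
        0.00030685,  0.00136452]), 'joint_torque': array([-4.04575176e-04, -4.75130796e+01,  1.36435188e+00, -2.54223311e+01,
        1.15636885e-02,  9.49897338e-03, -5.59376247e-06]), 'position': array([ 212.78400771, -613.51751835,  230.23653059]), 'ee_rot': array([ 9.86093313e-01,  1.66189700e-01, -2.26750979e-04, -9.53974739e-04]), 'force': array([-0.29186428,  0.45134236,  0.58959324]), 'moment': array([-0.0075466 , -0.02822624, -0.02433311]), 'gripper_width': 1.001882773499347}
top [[454.52807095   0.         320.52135009]
 [  0.         454.52807095 235.48330706]
 [  0.           0.           1.        ]] [-0.0979332  0.         0.         0.         0.       ] [[-1.30207707e-02 -9.99823847e-01  1.35179549e-02 -9.50197050e+00]
 [-9.95068416e-01  1.16269904e-02 -9.85071634e-02  5.44404973e+02]
 [ 9.83326379e-02 -1.47339291e-02 -9.95044523e-01  8.93177388e+02]
 [ 0.00000000e+00  0.00000000e+00  0.00000000e+00  1.00000000e+00]]
side [[547.82908935   0.         319.77917778]
 [  0.         547.82908935 238.9497467 ]
 [  0.           0.           1.        ]] [-0.15842698  0.          0.          0.          0.        ] [[-8.54425332e-01 -5.19562706e-01 -3.45631839e-03  4.87153930e+02]
 [-3.28351628e-01  5.45108633e-01 -7.71389517e-01  2.25418629e+02]
 [ 4.02669294e-01 -6.57959857e-01 -6.36353885e-01  8.30531828e+02]
 [ 0.00000000e+00  0.00000000e+00  0.00000000e+00  1.00000000e+00]]
```

View pics/top0.png

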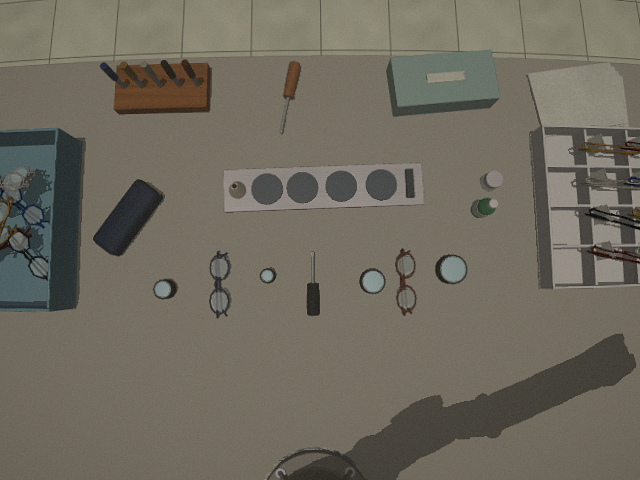

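View pics/side0.png

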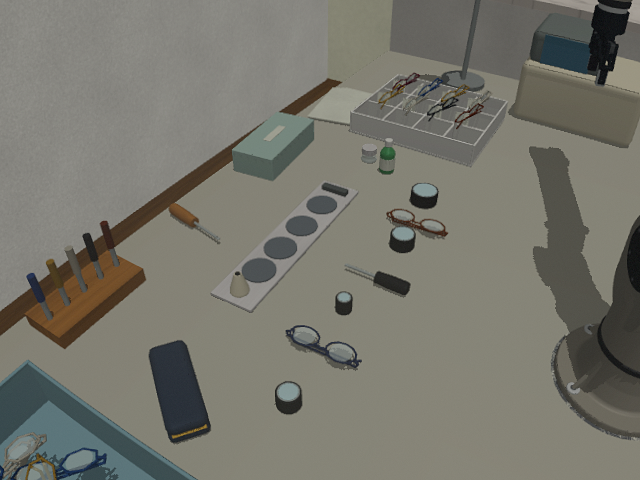

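The top view shows the cone at the left (+y) end of the rail, at (237,189). The pads are at (267,188), (302,187), (341,186) and (381,185). The lens tops are at (164,288), (268,275), (373,281) and (452,269). In the side view the gripper is up at the right and hides nothing.

```bash
cat >h.py <<'E'
import cv2,numpy as np
from cell import get_state,capture
from scipy.spatial.transform import Rotation as R
def plane(c,px,z,E=None):
    E=c["extrinsics"] if E is None else E
    n=cv2.undistortPoints(np.array(px,float).reshape(-1,1,2),c["intrinsics"],c["dist_coeffs"]).reshape(-1,2)
    d=np.c_[n,np.ones(len(n))]@E[:3,:3]; o=-E[:3,:3].T@E[:3,3]
    t=(z-o[2])/d[:,2]; return (o+d*t[:,None])[:,:2]
def circ(p):
    A=np.c_[2*p,np.ones(len(p))]; x=np.linalg.lstsq(A,(p**2).sum(1),rcond=None)[0]
    r=np.sqrt(x[2]+x[0]**2+x[1]**2); return x[0],x[1],2*r,np.abs(np.hypot(*(p-x[:2]).T)-r).max()
def blob(c,mask,uv):
    cs,_=cv2.findContours(mask.astype(np.uint8),cv2.RETR_EXTERNAL,cv2.CHAIN_APPROX_NONE)
    cs=[k for k in cs if len(k)>12 and cv2.pointPolygonTest(k,tuple(map(float,uv)),False)>=0]
    return cs[0].reshape(-1,2) if cs else None
def wristE(c,s):
    T=np.eye(4);T[:3,:3]=R.from_quat(s["ee_rot"]).as_matrix();T[:3,3]=s["position"]
    return np.linalg.inv(T@c["mount"])
E
python3 - <<'E'
from h import *
im={}
for n in("top","side"):
    c=capture(n);im[n]=c
pts={"top":dict(l60=(452,269),l50=(373,281),l40=(164,288),l30=(268,275),p1=(267,188),p2=(302,187),p3=(341,186),p4=(381,185)),
"side":dict(l60=(424,188),l50=(402,233),l40=(288,389),l30=(344,297),p1=(259,270),p2=(280,247),p3=(302,226),p4=(322,205))}
for n,d in pts.items():
    c=im[n];f=c["color"].astype(int)
    for k,uv in d.items():
        v=f[uv[1],uv[0]];m=np.abs(f-v).max(2)<22
        b=blob(c,m,uv)
        if b is None: print(n,k,v,None);continue
        p=plane(c,b,32 if k[0]=='l' else 11)
        print(n,k,v,len(b),np.round(circ(p),1))
for n,uv in(("top",(232,184)),("side",(239,271))): print(n,plane(im[n],uv,50))
print(R.from_quat(get_state()["ee_rot"]).as_matrix().round(3)); c=capture("wrist");print(c["mount"].round(3),c["intrinsics"],c["dist_coeffs"])
E
```

```text
top l60 [127 141 136] 70 [ 472.6 -283.3   47.8    2.1]
top l50 [137 149 145] 56 [ 450.6 -119.3   38.4    1.8]
top l40 [132 146 143] 40 [440.  303.2  27.8   1.3]
top l30 [138 151 146] 29 [465.3  91.8  18.4   2.7]
top p1 [77 74 76] 89 [645.4  94.2  64.    2.1]
top p2 [74 75 75] 86 [647.4  21.   64.1   1.3]
top p3 [77 79 77] 90 [649.9 -60.2  64.2   2. ]
top p4 [71 71 75] 89 [ 652.  -143.9   63.8    1.9]
side l60 [132 153 151] 51 [ 473.1 -281.4   45.9    2. ]
side l50 [134 152 152] 46 [ 451.1 -117.9   37.5    1.9]
side l40 [133 152 151] 52 [439.9 303.5  28.3   1.2]
side l30 [135 154 151] 27 [465.4  93.1  18.    1.7]
side p1 [76 82 83] 87 [645.6  96.1  63.8   2.7]
side p2 [77 82 83] 80 [647.6  22.4  63.8   2.9]
side p3 [76 81 83] 74 [649.6 -58.1  63.4   3.3]
side p4 [75 81 83] 69 [ 652.1 -141.9   62.9    3.9]
top [[647.5268879  159.86267004]]
side [[645.43664835 149.48690128]]
[[ 0.945  0.328 -0.   ]
 [ 0.328 -0.945  0.001]
 [-0.    -0.001 -1.   ]]
[[  -0.      -0.953   -0.303   77.713]
 [   1.      -0.      -0.      -0.176]
 [   0.      -0.303    0.953 -142.685]
 [   0.       0.       0.       1.   ]] [[361.75572035   0.         322.97672293]
 [  0.         361.75572035 239.98001775]
 [  0.           0.           1.        ]] [-0.07283852  0.          0.          0.          0.        ]
```

```bash
python3 -m jog '[{"jaw":100,"translation":[355,-228,60],"yaw":-1.237},{"jaw":100,"translation":[355,-228,60],"yaw":-1.237},{"jaw":100,"translation":[355,-228,60],"yaw":-1.237},{"jaw":100,"translation":[355,-228,60],"yaw":-1.237},{"jaw":100,"translation":[355,-228,60],"yaw":-1.237},{"jaw":100,"translation":[355,-228,60],"yaw":-1.237},{"jaw":100,"translation":[355,-228,60],"yaw":-1.237},{"jaw":100,"translation":[355,-228,60],"yaw":-1.237},{"jaw":100,"translation":[355,-228,60],"yaw":-1.237},{"jaw":100,"translation":[355,-228,60],"yaw":-1.237},{"jaw":100,"translation":[355,-228,60],"yaw":-1.237},{"jaw":100,"translation":[355,-228,60],"yaw":-1.237},{"jaw":100,"translation":[355,-228,60],"yaw":-1.237},{"jaw":100,"translation":[355,-228,60],"yaw":-1.237}]'
python3 - <<'E'
from h import *
s=get_state();c=capture("wrist");print(s["position"],R.from_quat(s["ee_rot"]).as_matrix().round(3),s["q"])
cv2.imwrite("pics/w1.png",c["color"][...,::-1]);E=wristE(c,s)
print(cv2.projectPoints(np.array([[473.,-282,32],[451,-118.5,32]]),cv2.Rodrigues(E[:3,:3])[0],E[:3,3],c["intrinsics"],c["dist_coeffs"])[0])
E
```

```text
time: 1.65
position: [473.0, -283.7, 171.4]
ee_rot: [0.708, 0.706, -0.0, 0.0]
force: [-0.5, -0.4, -0.0]
gripper_width: 1.001
[ 472.9947949  -283.65328675  171.42876074] [[ 0.002  1.     0.   ]
 [ 1.    -0.002 -0.001]
 [-0.001  0.    -1.   ]] [ 0.75372864  0.29300846 -0.35017448  1.83644051  0.11632851  1.03176707
  0.35502863]
[[[322.98238313 223.8205828 ]]

 [[290.68540389  -2.97117559]]]
```

View pics/w1.png

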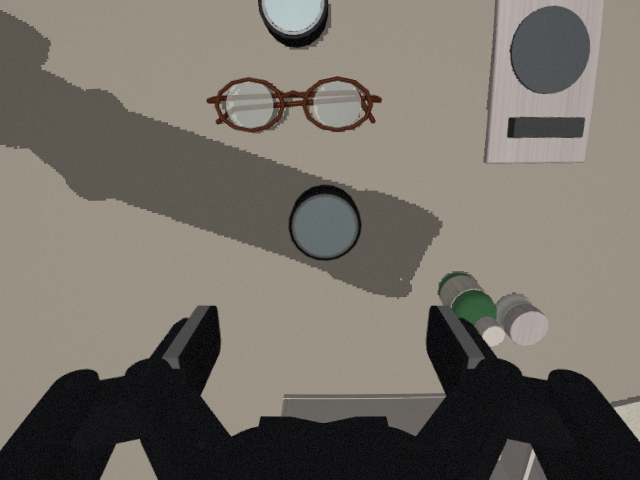

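The wrist view shows lens_60 at (325,224), against a prediction of (323,224), so the position agrees. I'll go down and grip it.

```bash
python3 -m jog '[{"jaw":100,"translation":[1.5,0.5,40],"yaw":0},{"jaw":100,"translation":[1.5,0.5,80],"yaw":0},{"jaw":100,"translation":[1.5,0.5,110],"yaw":0},{"jaw":100,"translation":[1.5,0.5,135],"yaw":0},{"jaw":100,"translation":[1.5,0.5,155],"yaw":0},{"jaw":100,"translation":[1.5,0.5,165],"yaw":0},{"jaw":100,"translation":[1.5,0.5,171],"yaw":0},{"jaw":100,"translation":[1.5,0.5,171],"yaw":0},{"jaw":100,"translation":[1.5,0.5,171],"yaw":0}]'
```

```text
time: 2.6
position: [474.9, -281.4, 1.2]
ee_rot: [0.707, 0.707, 0.0, 0.001]
force: [0.3, -0.0, 1.1]
gripper_width: 1.001
```

```bash
python3 -m jog '[{"jaw":60,"translation":[0,0,0],"yaw":0},{"jaw":50,"translation":[0,0,0],"yaw":0},{"jaw":50,"translation":[0,0,0],"yaw":0},{"jaw":50,"translation":[0,0,0],"yaw":0},{"jaw":50,"translation":[0,0,0],"yaw":0},{"jaw":50,"translation":[0,0,0],"yaw":0},{"jaw":50,"translation":[0,0,0],"yaw":0},{"jaw":50,"translation":[0,0,0],"yaw":0}]'
```

```text
time: 3.4
position: [474.9, -281.4, 1.6]
ee_rot: [0.707, 0.707, 0.0, 0.001]
force: [-1.3, 0.6, 5.1]
gripper_width: 0.683
```

```bash
python3 -m jog '[{"jaw":50,"translation":[0,0,-10],"yaw":0},{"jaw":50,"translation":[0,0,-30],"yaw":0},{"jaw":50,"translation":[0,0,-60],"yaw":0},{"jaw":50,"translation":[0,0,-90],"yaw":0},{"jaw":50,"translation":[20,10,-100],"yaw":0},{"jaw":50,"translation":[50,25,-100],"yaw":0},{"jaw":50,"translation":[90,42,-100],"yaw":0},{"jaw":50,"translation":[130,60,-100],"yaw":0},{"jaw":50,"translation":[170,78,-100],"yaw":0},{"jaw":50,"translation":[210,96,-100],"yaw":0},{"jaw":50,"translation":[250,114,-100],"yaw":0},{"jaw":50,"translation":[290,132,-100],"yaw":0},{"jaw":50,"translation":[325,148,-100],"yaw":0},{"jaw":50,"translation":[350,160,-100],"yaw":0},{"jaw":50,"translation":[368,168,-100],"yaw":0},{"jaw":50,"translation":[377,171,-100],"yaw":0},{"jaw":50,"translation":[377,171,-100],"yaw":0},{"jaw":50,"translation":[377,171,-100],"yaw":0}]'
python3 - <<'E'
from h import *
s=get_state();c=capture("wrist");print(s["position"],R.from_quat(s["ee_rot"]).as_matrix().round(3),s["q"])
cv2.imwrite("pics/w2.png",c["color"][...,::-1])
c=capture("side");cv2.imwrite("pics/s2.png",c["color"][...,::-1])
E
```

```text
time: 5.2
position: [644.7, 93.9, 100.1]
ee_rot: [0.708, 0.706, -0.001, 0.0]
force: [0.5, -0.0, -1.8]
gripper_width: 0.688
[644.67746553  93.89078452 100.05704747] [[ 0.002  1.    -0.001]
 [ 1.    -0.002 -0.002]
 [-0.002 -0.001 -1.   ]] [ 0.09569866  0.5477508  -0.4243909   1.65138772  0.25964537  0.9999845
 -0.41709765]
```

View pics/w2.png

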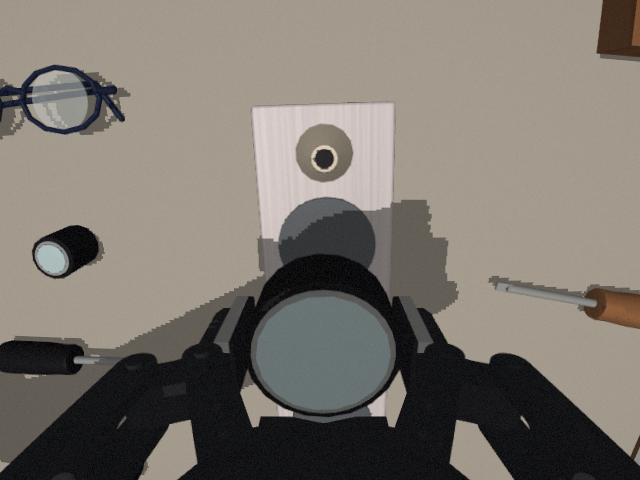

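View pics/s2.png

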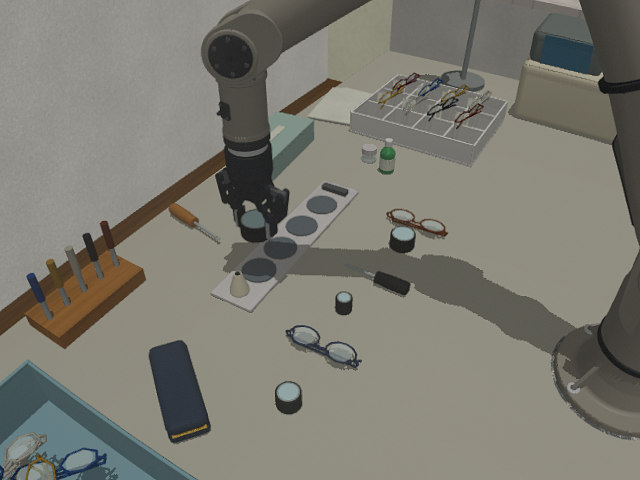

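Lens_60 is held upright, with its glass at (323,351) in the wrist view. The cone is at (324,155) and pad 1 at (327,243), with its lower part hidden. Next I'll measure how the lens sits in the hand.

```bash
python3 - <<'E'
from h import *
s=get_state();c=capture("wrist");E=wristE(c,s);f=c["color"].astype(int)
def g(uv,z,tol=22):
    v=f[uv[1],uv[0]];b=blob(c,np.abs(f-v).max(2)<tol,uv);p=plane(c,b,z,E);return b,p
b,p=g((323,351),131);print(circ(p), s["position"])
m=np.abs(f-f[215,300]).max(2)<14
b=blob(c,m,(300,215));
b=b[b[:,1]<235];p=plane(c,b,11,E);print(circ(p)); print(plane(c,[(324,154)],10,E))
E
```

```text
(np.float64(644.7045323926124), np.float64(91.15528977100485), np.float64(48.801280395163886), np.float64(0.46114990544343115)) [644.83558029  93.43783407 100.13036077]
(np.float64(642.6612044152403), np.float64(110.92213442729735), np.float64(35.74081829672463), np.float64(15.526543252678314))
[[645.56801347 153.90694984]]
```

```bash
python3 - <<'E'
from h import *
s=get_state();c=capture("wrist");E=wristE(c,s)
print(plane(c,[(327,197.5),(278.5,243),(376,243)],11,E))
E
```

```text
[[647.49242216 126.56567856]
 [614.76219728  95.56855608]
 [680.61510963  95.38403821]]
```

```bash
python3 -m jog '[{"jaw":50,"translation":[2,2,10],"yaw":0},{"jaw":50,"translation":[2,2,30],"yaw":0},{"jaw":50,"translation":[2,2,50],"yaw":0},{"jaw":50,"translation":[2,2,65],"yaw":0},{"jaw":50,"translation":[2,2,76],"yaw":0},{"jaw":50,"translation":[2,2,83],"yaw":0},{"jaw":50,"translation":[2,2,87],"yaw":0},{"jaw":50,"translation":[2,2,87],"yaw":0},{"jaw":50,"translation":[2,2,87],"yaw":0}]'; python3 -m jog '[{"jaw":50,"translation":[0,0,1],"yaw":0},{"jaw":50,"translation":[0,0,1],"yaw":0},{"jaw":50,"translation":[0,0,1],"yaw":0}]'
```

```text
time: 6.3
position: [647.8, 98.3, 14.0]
ee_rot: [0.707, 0.707, 0.001, 0.0]
force: [-0.0, 0.0, -1.6]
gripper_width: 0.677
time: 6.6
position: [647.6, 98.2, 12.7]
ee_rot: [0.707, 0.707, 0.0, 0.0]
force: [0.5, 0.2, -1.3]
gripper_width: 0.685
```

```bash
python3 - <<'E'
from h import *
s=get_state();c=capture("wrist");E=wristE(c,s);f=c["color"].astype(int)
print(s["position"],s["qd"].round(4))
cv2.imwrite("pics/w3.png",c["color"][...,::-1])
b=blob(c,np.abs(f-f[351,323]).max(2)<22,(323,351));print(circ(plane(c,b,43,E)))
c=capture("top");cv2.imwrite("pics/t3.png",c["color"][...,::-1]);print(get_state()["position"])
c=capture("side");cv2.imwrite("pics/s3.png",c["color"][150:390,150:470,::-1].repeat(2,0).repeat(2,1))
E
```

```text
[647.57107947  98.16740735  12.71927395] [ 0.0011 -0.0003  0.0006 -0.0017  0.0012  0.0013  0.0014]
(np.float64(647.3905795701869), np.float64(95.41776798129308), np.float64(48.98159072075681), np.float64(0.4625454592797489))
[647.62167198  98.18633863  12.73677472]
```

View pics/w3.png

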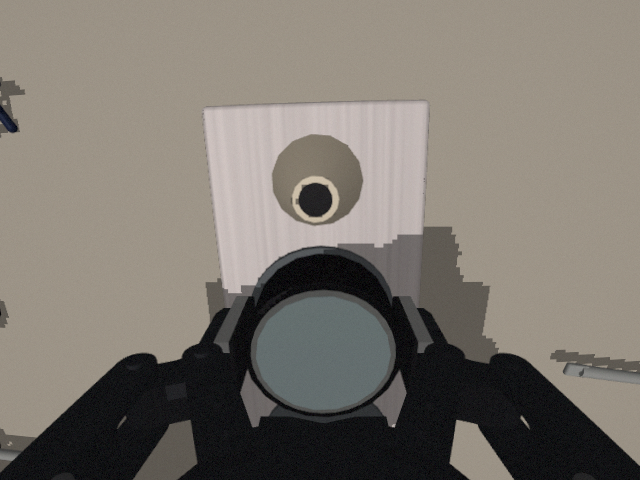

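View pics/s3.png

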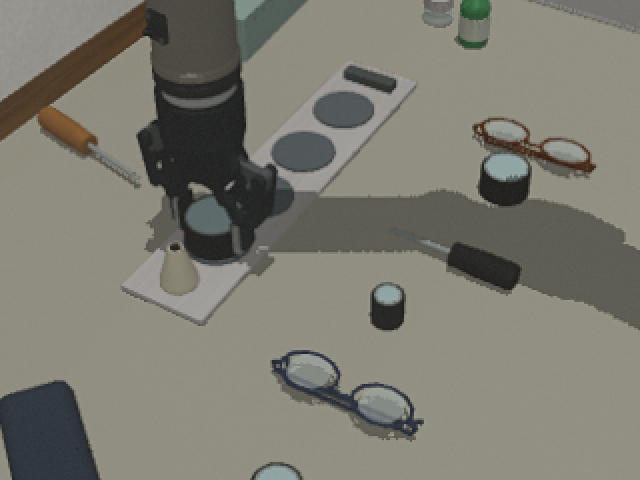

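```bash
python3 - <<'E'
from h import *
s=get_state();c=capture("wrist");E=wristE(c,s)
im=c["color"][225:305,220:430,::-1];cv2.imwrite("pics/w3c.png",cv2.resize(im,None,fx=3.8,fy=3.8,interpolation=cv2.INTER_NEAREST))
t=capture("top");im=t["color"][140:240,210:430,::-1];cv2.imwrite("pics/t3c.png",cv2.resize(im,None,fx=3.6,fy=3.6,interpolation=cv2.INTER_NEAREST))
E
```

```text
(no output)
```

View pics/w3c.png

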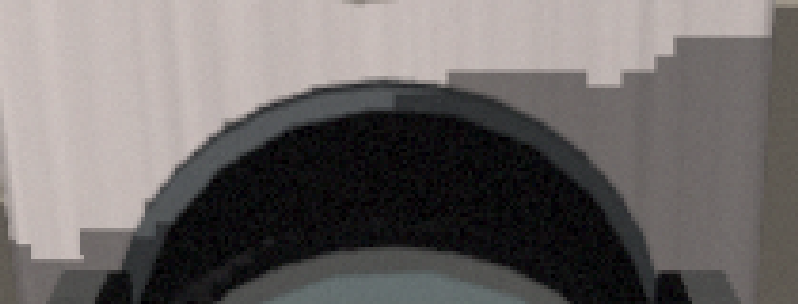

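View pics/t3c.png

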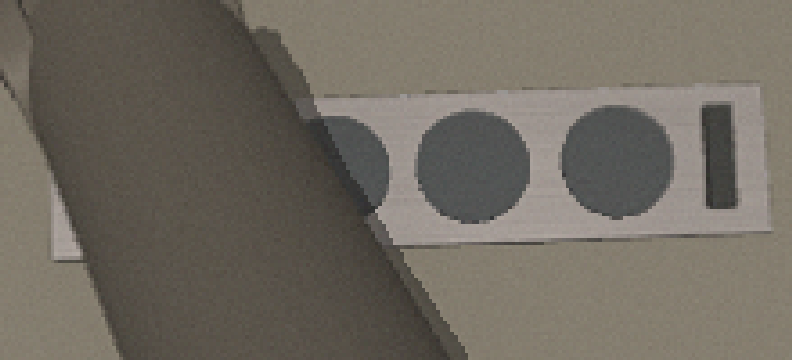

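The crescent of pad around the lens foot is even, about 3 mm, so lens_60 is centred. I'll release it and lift.

```bash
python3 -m jog '[{"jaw":50,"translation":[0,0,0.5],"yaw":0},{"jaw":50,"translation":[0,0,0.5],"yaw":0},{"jaw":75,"translation":[0,0,0.5],"yaw":0},{"jaw":80,"translation":[0,0,0.5],"yaw":0},{"jaw":90,"translation":[0,0,0.5],"yaw":0},{"jaw":95,"translation":[0,0,0.5],"yaw":0},{"jaw":95,"translation":[0,0,0.5],"yaw":0},{"jaw":95,"translation":[0,0,-10],"yaw":0},{"jaw":95,"translation":[0,0,-30],"yaw":0},{"jaw":95,"translation":[0,0,-70],"yaw":0},{"jaw":95,"translation":[0,0,-110],"yaw":0},{"jaw":95,"translation":[0,0,-120],"yaw":0},{"jaw":95,"translation":[0,0,-120],"yaw":0}]'; python3 -m jog '[{"jaw":90,"translation":[-50,-45,0],"yaw":0},{"jaw":90,"translation":[-100,-90,0],"yaw":0},{"jaw":90,"translation":[-150,-140,0],"yaw":0},{"jaw":90,"translation":[-214,-197,0],"yaw":0},{"jaw":90,"translation":[-214,-197,0],"yaw":0},{"jaw":90,"translation":[-214,-197,0],"yaw":0},{"jaw":90,"translation":[-214,-197,0],"yaw":0},{"jaw":90,"translation":[-214,-197,0],"yaw":0},{"jaw":90,"translation":[-214,-197,0],"yaw":0}]'
cat >>h.py <<'E'
def meas(c,uv,z,E=None,tol=22):
    f=c["color"].astype(int);b=blob(c,np.abs(f-f[uv[1],uv[0]]).max(2)<tol,uv)
    return None if b is None else np.round(circ(plane(c,b,z,E)),1)
E
python3 - <<'E'
from h import *
s=get_state();c=capture("wrist");E=wristE(c,s);print(s["position"])
cv2.imwrite("pics/w4.png",c["color"][...,::-1])
uv=cv2.projectPoints(np.array([[451,-118.5,32]]),cv2.Rodrigues(E[:3,:3])[0],E[:3,3],c["intrinsics"],c["dist_coeffs"])[0].ravel();print(uv,meas(c,uv.astype(int),32,E))
for n in("top","side"):
    c=capture(n);cv2.imwrite(f"pics/{n}4.png",c["color"][...,::-1])
    E=c["extrinsics"]
    uv=cv2.projectPoints(np.array([[645.5,95,43]]),cv2.Rodrigues(E[:3,:3])[0],E[:3,3],c["intrinsics"],c["dist_coeffs"])[0].ravel();print(n,uv,meas(c,uv.astype(int),43))
E
```

```text
time: 8.15
position: [648.9, 98.6, 135.5]
ee_rot: [0.707, 0.707, 0.002, 0.002]
force: [-0.3, 0.0, -0.2]
gripper_width: 0.951
time: 9.05
position: [450.6, -114.8, 131.8]
ee_rot: [0.707, 0.708, 0.0, -0.0]
force: [0.4, 0.3, -0.1]
gripper_width: 0.9
[ 450.56471082 -114.83654015  131.84946277]
[323.65917478 245.91030864] [ 452.  -120.2   39.5    0.7]
top [264.72685367 185.28567356] [639.7 -22.  277.5 100.4]
side [257.56445683 256.47667351] [646.1  96.9  47.1   1.7]
```

View pics/w4.png

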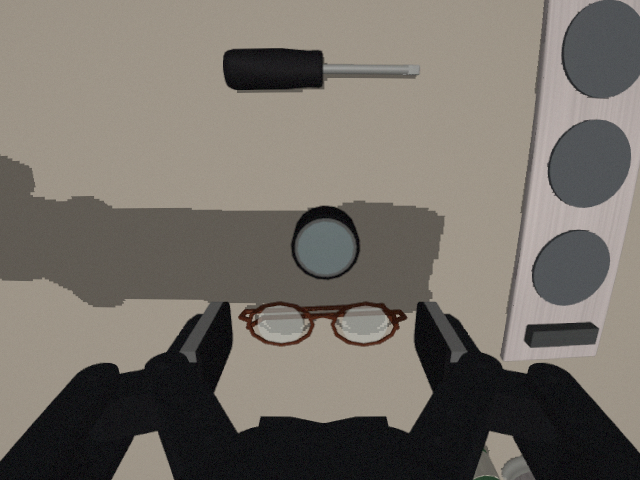

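View pics/side4.png

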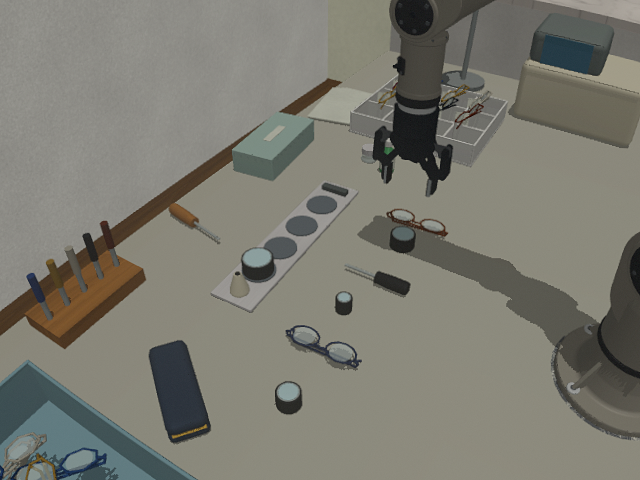

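Lens_60 stands centred: the side view gives (646.1,96.9) against its pad at (645.6,96.1). In the wrist view lens_50 is at (325,246). The red-brown glasses sit close by at v≈303, so I'll check the finger clearance.

```bash
python3 - <<'E'
from h import *
s=get_state();c=capture("wrist");E=wristE(c,s)
px=[(280,303),(320,309),(365,303),(243,316),(405,316)]
print(plane(c,px,3,E).round(0).tolist(),plane(c,px,20,E).round(0).tolist())
E
```

```text
[[415.0, -179.0], [449.0, -184.0], [486.0, -179.0], [383.0, -191.0], [521.0, -191.0]] [[417.0, -170.0], [449.0, -175.0], [484.0, -170.0], [387.0, -182.0], [517.0, -181.0]]
```

```bash
python3 -m jog '[{"jaw":90,"translation":[-4,0.5,30],"yaw":0},{"jaw":90,"translation":[-4,0.5,70],"yaw":0},{"jaw":90,"translation":[-4,0.5,95],"yaw":0},{"jaw":90,"translation":[-4,0.5,115],"yaw":0},{"jaw":90,"translation":[-4,0.5,125],"yaw":0},{"jaw":90,"translation":[-4,0.5,130],"yaw":0},{"jaw":90,"translation":[-4,0.5,130],"yaw":0},{"jaw":90,"translation":[-4,0.5,130],"yaw":0},{"jaw":50,"translation":[-4,0.5,130],"yaw":0},{"jaw":40,"translation":[-4,0.5,130],"yaw":0},{"jaw":40,"translation":[-4,0.5,130],"yaw":0},{"jaw":40,"translation":[-4,0.5,130],"yaw":0},{"jaw":40,"translation":[-4,0.5,130],"yaw":0},{"jaw":40,"translation":[-4,0.5,130],"yaw":0},{"jaw":40,"translation":[-4,0.5,130],"yaw":0},{"jaw":40,"translation":[-4,0.5,130],"yaw":0},{"jaw":40,"translation":[-4,0.5,130],"yaw":0}]'
```

```text
time: 10.95
position: [451.5, -120.2, 3.5]
ee_rot: [0.707, 0.707, 0.0, 0.001]
force: [-2.1, 0.8, 6.5]
gripper_width: 0.566
```

```bash
python3 -m jog '[{"jaw":40,"translation":[0,0,-10],"yaw":0},{"jaw":40,"translation":[0,0,-30],"yaw":0},{"jaw":40,"translation":[0,0,-60],"yaw":0},{"jaw":40,"translation":[0,0,-90],"yaw":0},{"jaw":40,"translation":[10,14,-100],"yaw":0},{"jaw":40,"translation":[28,40,-100],"yaw":0},{"jaw":40,"translation":[53,75,-100],"yaw":0},{"jaw":40,"translation":[80,110,-100],"yaw":0},{"jaw":40,"translation":[106,145,-100],"yaw":0},{"jaw":40,"translation":[126,174,-100],"yaw":0},{"jaw":40,"translation":[138,191,-100],"yaw":0},{"jaw":40,"translation":[143,197,-100],"yaw":0},{"jaw":40,"translation":[143,197,-100],"yaw":0},{"jaw":40,"translation":[143,197,-100],"yaw":0}]'; python3 -m jog '[{"jaw":40,"translation":[0,0,10],"yaw":0},{"jaw":40,"translation":[0,0,30],"yaw":0},{"jaw":40,"translation":[0,0,50],"yaw":0},{"jaw":40,"translation":[0,0,65],"yaw":0},{"jaw":40,"translation":[0,0,76],"yaw":0},{"jaw":40,"translation":[0,0,82],"yaw":0},{"jaw":40,"translation":[0,0,86],"yaw":0},{"jaw":40,"translation":[0,0,86],"yaw":0},{"jaw":40,"translation":[0,0,86],"yaw":0}]'
python3 - <<'E'
from h import *
s=get_state();c=capture("wrist");E=wristE(c,s);print(s["position"])
cv2.imwrite("pics/w5.png",c["color"][...,::-1]);print(meas(c,(323,351),45,E))
E
```

```text
time: 12.35
position: [646.4, 21.7, 102.1]
ee_rot: [0.707, 0.707, -0.001, -0.0]
force: [0.1, -0.2, -1.5]
gripper_width: 0.568
time: 13.25
position: [648.2, 23.2, 16.9]
ee_rot: [0.707, 0.707, 0.0, 0.0]
force: [-1.4, -0.3, -1.3]
gripper_width: 0.567
[648.24155654  23.20712293  16.92654566]
[6.48e+02 2.32e+01 3.92e+01 5.00e-01]
```

View pics/w5.png

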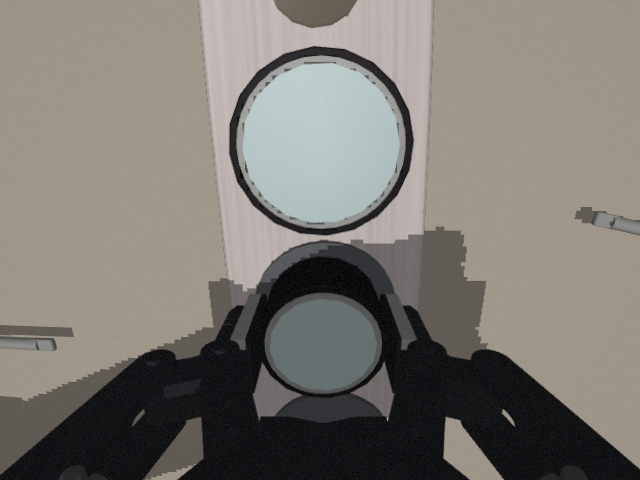

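```bash
cat >>h.py <<'E'
from scipy.optimize import least_squares
def fitR(p,r):
    return least_squares(lambda x:np.hypot(*(p-x).T)-r,p.mean(0)-[0,10]).x.round(1)
E
python3 - <<'E'
from h import *
c=capture("wrist")
im=c["color"][225:305,220:430,::-1];cv2.imwrite("pics/w5c.png",cv2.resize(im,None,fx=3.8,fy=3.8,interpolation=cv2.INTER_NEAREST))
E
```

```text
(no output)
```

View pics/w5c.png

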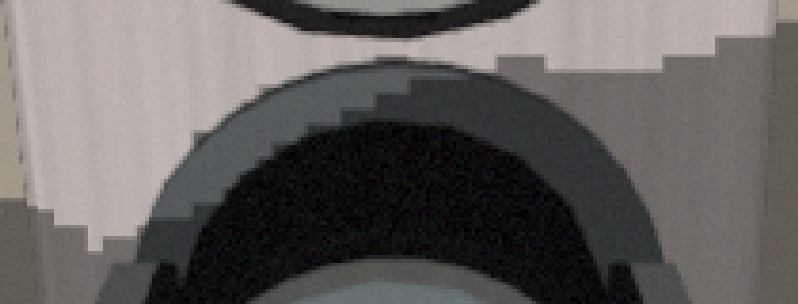

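```bash
python3 - <<'E'
from h import *
s=get_state();c=capture("wrist");E=wristE(c,s)
t=lambda l:[(220+x/3.8-.5,225+y/3.8-.5) for x,y in l]
print("pad",fitR(plane(c,t([(395,65),(300,80),(200,148),(160,210),(500,80),(590,140),(640,205)]),11,E),33))
print("drum",fitR(plane(c,t([(390,123),(460,130),(540,170),(600,245),(240,168),(190,250),(320,130)]),13.4,E),25),s["position"])
E
```

```text
pad [649.1  19.8]
drum [648.2  22.5] [648.28176606  23.20261094  17.06263109]
```

```bash
python3 -m jog '[{"jaw":40,"translation":[-2,0.5,0],"yaw":0},{"jaw":40,"translation":[-2,0.5,1.5],"yaw":0},{"jaw":40,"translation":[-2,0.5,2.5],"yaw":0},{"jaw":40,"translation":[-2,0.5,2.5],"yaw":0},{"jaw":40,"translation":[-2,0.5,3],"yaw":0},{"jaw":40,"translation":[-2,0.5,3],"yaw":0},{"jaw":40,"translation":[-2,0.5,3],"yaw":0}]'
```

```text
time: 14.1
position: [648.5, 20.6, 14.6]
ee_rot: [0.707, 0.707, -0.0, 0.001]
force: [-2.2, -0.2, 7.1]
gripper_width: 0.57
```

```bash
python3 -m jog '[{"jaw":62,"translation":[0,0,0],"yaw":0},{"jaw":70,"translation":[0,0,0],"yaw":0},{"jaw":80,"translation":[0,0,0],"yaw":0},{"jaw":80,"translation":[0,0,0],"yaw":0},{"jaw":80,"translation":[0,0,0],"yaw":0},{"jaw":80,"translation":[0,0,-10],"yaw":0},{"jaw":80,"translation":[0,0,-30],"yaw":0},{"jaw":80,"translation":[0,0,-70],"yaw":0},{"jaw":80,"translation":[0,0,-110],"yaw":0},{"jaw":80,"translation":[0,0,-120],"yaw":0},{"jaw":80,"translation":[0,0,-120],"yaw":0}]'; python3 -m jog '[{"jaw":80,"translation":[283,-208,0],"yaw":0},{"jaw":80,"translation":[283,-208,0],"yaw":0},{"jaw":80,"translation":[283,-208,0],"yaw":0},{"jaw":80,"translation":[283,-208,0],"yaw":0},{"jaw":80,"translation":[283,-208,0],"yaw":0},{"jaw":80,"translation":[283,-208,0],"yaw":0},{"jaw":80,"translation":[283,-208,0],"yaw":0},{"jaw":80,"translation":[283,-208,0],"yaw":0},{"jaw":80,"translation":[283,-208,0],"yaw":0},{"jaw":80,"translation":[283,-208,0],"yaw":0},{"jaw":80,"translation":[283,-208,0],"yaw":0}]'
python3 - <<'E'
from h import *
s=get_state();c=capture("wrist");E=wristE(c,s);print(s["position"],s["q"].round(2))
cv2.imwrite("pics/w6.png",c["color"][...,::-1])
uv=cv2.projectPoints(np.array([[440,303.3,32]]),cv2.Rodrigues(E[:3,:3])[0],E[:3,3],c["intrinsics"],c["dist_coeffs"])[0].ravel();print(uv,meas(c,uv.astype(int),32,E))
for n in("top","side"):
    c=capture(n);cv2.imwrite(f"pics/{n}6.png",c["color"][...,::-1]);E=c["extrinsics"]
    for p in([645.5,95,43],[648,21,43]):
        uv=cv2.projectPoints(np.array([p]),cv2.Rodrigues(E[:3,:3])[0],E[:3,3],c["intrinsics"],c["dist_coeffs"])[0].ravel();print(n,uv,meas(c,uv.astype(int),43))
E
```

```text
time: 15.2
position: [649.9, 21.4, 136.4]
ee_rot: [0.707, 0.707, 0.002, 0.002]
force: [0.4, -0.1, 0.0]
gripper_width: 0.802
time: 16.3
position: [441.1, 302.1, 132.5]
ee_rot: [0.708, 0.706, -0.001, 0.0]
force: [0.2, 0.3, 0.2]
gripper_width: 0.801
[441.10416394 302.05343391 132.4974688 ] [-0.21  0.34 -0.56  1.91  0.22  0.96 -0.88]
[321.55157719 238.70569676] [441.1 303.1  28.5   7.1]
top [264.72685367 185.28567356] [638.1 -20.6 279.  101.3]Traceback (most recent call last):
  File "<stdin>", line 8, in <module>
cv2.error: OpenCV(4.12.0) /io/opencv/modules/calib3d/src/calibration_base.cpp:1490: error: (-215:Assertion failed) npoints >= 0 && (depth == CV_32F || depth == CV_64F) in function 'projectPoints'
```

View pics/w6.png

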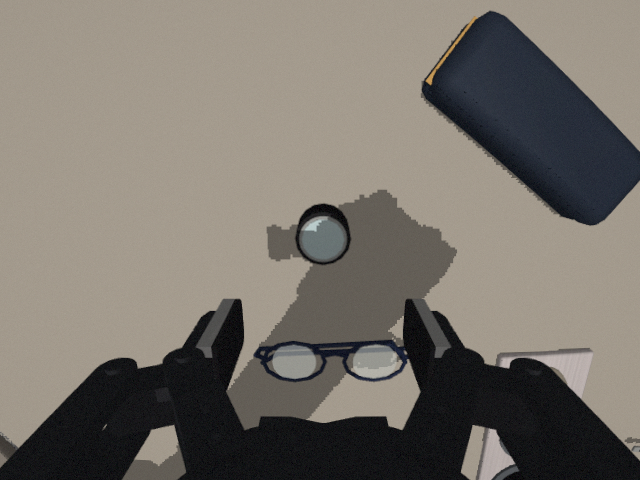

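Lens_40 is at (323,239), as predicted. The fingers are clear of the blue glasses and the case.

```bash
python3 -m jog '[{"jaw":80,"translation":[1.5,-0.5,30],"yaw":0},{"jaw":80,"translation":[1.5,-0.5,70],"yaw":0},{"jaw":80,"translation":[1.5,-0.5,95],"yaw":0},{"jaw":80,"translation":[1.5,-0.5,115],"yaw":0},{"jaw":80,"translation":[1.5,-0.5,125],"yaw":0},{"jaw":80,"translation":[1.5,-0.5,130.5],"yaw":0},{"jaw":80,"translation":[1.5,-0.5,130.5],"yaw":0},{"jaw":80,"translation":[1.5,-0.5,130.5],"yaw":0},{"jaw":45,"translation":[1.5,-0.5,130.5],"yaw":0},{"jaw":28,"translation":[1.5,-0.5,130.5],"yaw":0},{"jaw":28,"translation":[1.5,-0.5,130.5],"yaw":0},{"jaw":28,"translation":[1.5,-0.5,130.5],"yaw":0},{"jaw":28,"translation":[1.5,-0.5,130.5],"yaw":0},{"jaw":28,"translation":[1.5,-0.5,130.5],"yaw":0},{"jaw":28,"translation":[1.5,-0.5,130.5],"yaw":0},{"jaw":28,"translation":[1.5,-0.5,130.5],"yaw":0},{"jaw":28,"translation":[1.5,-0.5,130.5],"yaw":0}]'
python3 - <<'E'
from h import *
c=capture("side");cv2.imwrite("pics/side6.png",c["color"][...,::-1]);E=c["extrinsics"]
for p in([645.5,95,43],[648.,21,43]):
        uv=cv2.projectPoints(np.array([p]),cv2.Rodrigues(E[:3,:3])[0],E[:3,3],c["intrinsics"],c["dist_coeffs"])[0].ravel();print(uv,meas(c,uv.astype(int),43))
E
```

```text
time: 18.1
position: [440.3, 306.1, 3.9]
ee_rot: [0.707, 0.707, 0.001, 0.0]
force: [-0.2, -1.3, 6.1]
gripper_width: 0.449
[257.56445683 256.47667351] [ 578.6 -708.1 1234.6  538.4]
[279.35230473 234.21999084] [607.5  40.8 120.5  14.3]
```

View pics/side6.png

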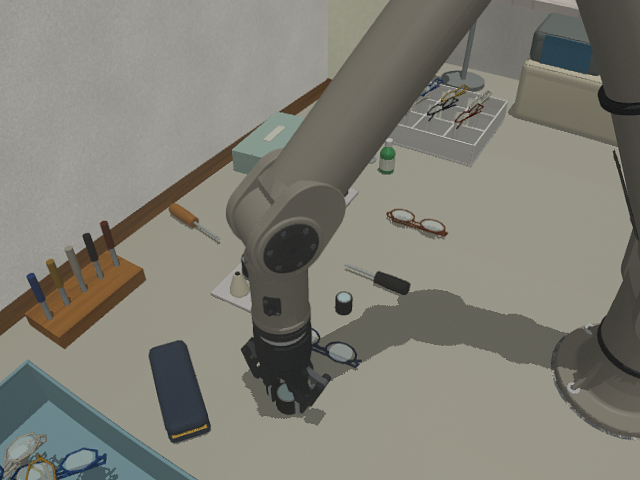

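```bash
python3 -m jog '[{"jaw":28,"translation":[0,0,-10],"yaw":0},{"jaw":28,"translation":[0,0,-30],"yaw":0},{"jaw":28,"translation":[0,0,-60],"yaw":0},{"jaw":28,"translation":[0,0,-90],"yaw":0},{"jaw":28,"translation":[-20,12,-100],"yaw":0},{"jaw":28,"translation":[-50,29,-100],"yaw":0},{"jaw":28,"translation":[-85,49,-100],"yaw":0},{"jaw":28,"translation":[-120,70,-100],"yaw":0},{"jaw":28,"translation":[-155,90,-100],"yaw":0},{"jaw":28,"translation":[-190,110,-100],"yaw":0},{"jaw":28,"translation":[-225,130,-100],"yaw":0},{"jaw":28,"translation":[-260,150,-100],"yaw":0},{"jaw":28,"translation":[-295,170,-100],"yaw":0},{"jaw":28,"translation":[-325,188,-100],"yaw":0},{"jaw":28,"translation":[-348,201,-100],"yaw":0},{"jaw":28,"translation":[-362,209,-100],"yaw":0},{"jaw":28,"translation":[-362,209,-100],"yaw":0},{"jaw":28,"translation":[-362,209,-100],"yaw":0}]'; python3 -m jog '[{"jaw":28,"translation":[0,0,10],"yaw":0},{"jaw":28,"translation":[0,0,30],"yaw":0},{"jaw":28,"translation":[0,0,50],"yaw":0},{"jaw":28,"translation":[0,0,65],"yaw":0},{"jaw":28,"translation":[0,0,76],"yaw":0},{"jaw":28,"translation":[0,0,82],"yaw":0},{"jaw":28,"translation":[0,0,86],"yaw":0},{"jaw":28,"translation":[0,0,86],"yaw":0},{"jaw":28,"translation":[0,0,86],"yaw":0}]'
python3 - <<'E'
from h import *
s=get_state();c=capture("wrist");E=wristE(c,s);print(s["position"])
cv2.imwrite("pics/w7.png",c["color"][...,::-1]);print(meas(c,(323,351),45,E))
im=c["color"][225:305,220:430,::-1];cv2.imwrite("pics/w7c.png",cv2.resize(im,None,fx=3.8,fy=3.8,interpolation=cv2.INTER_NEAREST))
E
```

```text
time: 19.95
position: [648.0, -54.7, 102.8]
ee_rot: [0.707, 0.708, 0.0, -0.001]
force: [-0.7, 0.6, -0.1]
gripper_width: 0.449
time: 20.85
position: [649.3, -56.4, 17.4]
ee_rot: [0.707, 0.707, 0.0, 0.001]
force: [0.0, 0.9, -0.2]
gripper_width: 0.446
[649.26995126 -56.4004715   17.44598665]
[ 6.49e+02 -5.94e+01  2.93e+01  5.00e-01]
```

View pics/w7.png

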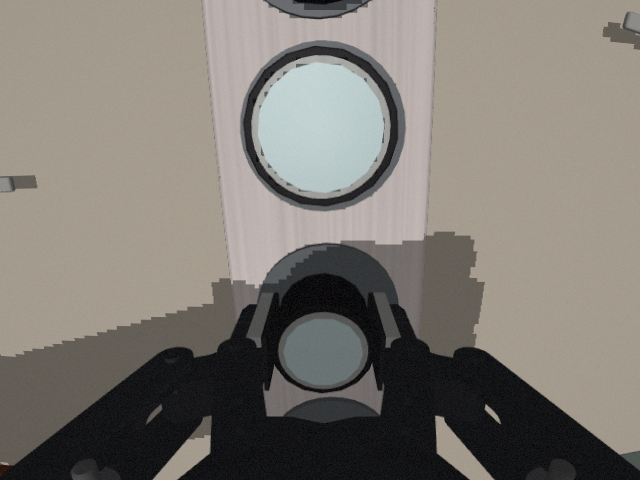

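View pics/w7c.png

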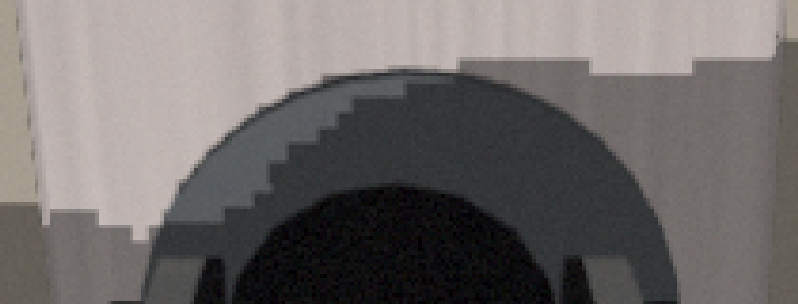

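```bash
python3 - <<'E'
from h import *
s=get_state();c=capture("wrist");E=wristE(c,s)
t=lambda l:[(220+x/3.8-.5,225+y/3.8-.5) for x,y in l]
print("pad",fitR(plane(c,t([(410,75),(300,94),(220,147),(175,205),(530,97),(610,155),(655,220),(675,280)]),11,E),33))
print("drum",fitR(plane(c,t([(395,187),(460,195),(520,235),(545,285),(310,205),(250,255)]),13.5,E),20),s["position"])
E
```

```text
pad [651.3 -61.1]
drum [649.1 -60.6] [649.35029882 -56.44953907  17.582729  ]
```

```bash
python3 -m jog '[{"jaw":28,"translation":[-1,2,0],"yaw":0},{"jaw":28,"translation":[-1,2,1.5],"yaw":0},{"jaw":28,"translation":[-1,2,2.5],"yaw":0},{"jaw":28,"translation":[-1,2,2.5],"yaw":0},{"jaw":28,"translation":[-1,2,3],"yaw":0},{"jaw":28,"translation":[-1,2,3],"yaw":0},{"jaw":28,"translation":[-1,2,3],"yaw":0}]'
```

```text
time: 21.65
position: [651.1, -57.6, 14.9]
ee_rot: [0.707, 0.707, 0.0, 0.0]
force: [-1.4, -0.4, 7.1]
gripper_width: 0.452
```

Contact is at 7 N. I'll release lens_40 and go to lens_30, at about (465.4, 92.3).

```bash
python3 -m jog '[{"jaw":50,"translation":[0,0,0],"yaw":0},{"jaw":60,"translation":[0,0,0],"yaw":0},{"jaw":70,"translation":[0,0,0],"yaw":0},{"jaw":70,"translation":[0,0,0],"yaw":0},{"jaw":70,"translation":[0,0,0],"yaw":0},{"jaw":70,"translation":[0,0,-10],"yaw":0},{"jaw":70,"translation":[0,0,-30],"yaw":0},{"jaw":70,"translation":[0,0,-70],"yaw":0},{"jaw":70,"translation":[0,0,-110],"yaw":0},{"jaw":70,"translation":[0,0,-120],"yaw":0},{"jaw":70,"translation":[0,0,-120],"yaw":0}]'; python3 -m jog '[{"jaw":70,"translation":[150,-185,0],"yaw":0},{"jaw":70,"translation":[150,-185,0],"yaw":0},{"jaw":70,"translation":[150,-185,0],"yaw":0},{"jaw":70,"translation":[150,-185,0],"yaw":0},{"jaw":70,"translation":[150,-185,0],"yaw":0},{"jaw":70,"translation":[150,-185,0],"yaw":0},{"jaw":70,"translation":[150,-185,0],"yaw":0},{"jaw":70,"translation":[150,-185,0],"yaw":0},{"jaw":70,"translation":[150,-185,0],"yaw":0}]'
python3 - <<'E'
from h import *
s=get_state();c=capture("wrist");E=wristE(c,s);print(s["position"],s["q"].round(2))
cv2.imwrite("pics/w8.png",c["color"][...,::-1])
uv=cv2.projectPoints(np.array([[465.4,92.3,32]]),cv2.Rodrigues(E[:3,:3])[0],E[:3,3],c["intrinsics"],c["dist_coeffs"])[0].ravel();print(uv,meas(c,uv.astype(int),32,E))
for n in("top","side"):
    c=capture(n);cv2.imwrite(f"pics/{n}8.png",c["color"][...,::-1]);E=c["extrinsics"]
    for p in([645.5,95,43],[648.,21,43],[650.,-60,43]):
        uv=cv2.projectPoints(np.array([p]),cv2.Rodrigues(E[:3,:3])[0],E[:3,3],c["intrinsics"],c["dist_coeffs"])[0].ravel();print(n,uv,meas(c,uv.astype(int),43))
E
```

```text
time: 22.75
position: [652.5, -57.3, 137.0]
ee_rot: [0.707, 0.707, 0.002, 0.002]
force: [0.1, -0.3, -0.2]
gripper_width: 0.699
time: 23.65
position: [466.4, 91.5, 133.4]
ee_rot: [0.708, 0.706, -0.0, -0.0]
force: [0.6, -0.6, 0.1]
gripper_width: 0.699
[466.44737207  91.50480034 133.37239682] [ 0.19  0.22 -0.53  2.04  0.14  0.91 -0.42]
[321.59289259 239.14675337] [465.8  92.6  20.1   1.5]
top [264.72685367 185.28567356] [643.6 -24.4 281.7 102.6]
top [301.4713632  183.63412767] [642.6 -20.8 277.2  99.3]
top [341.64818467 182.26463892] [649.9 -60.2  27.9   1.7]
side [257.56445683 256.47667351] [646.1  96.8  46.8   1.8]
side [279.35230473 234.21999084] [647.2  22.7  37.5   1.3]
side [301.33765981 212.23434734] [650.1 -57.8  26.6   2.5]
```

View pics/w8.png

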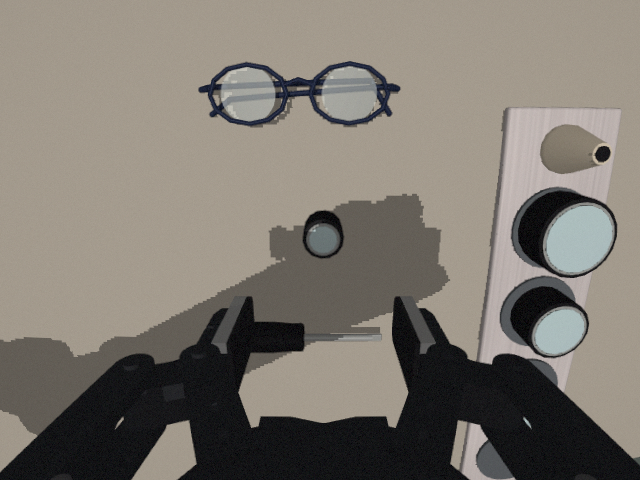

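View pics/side8.png

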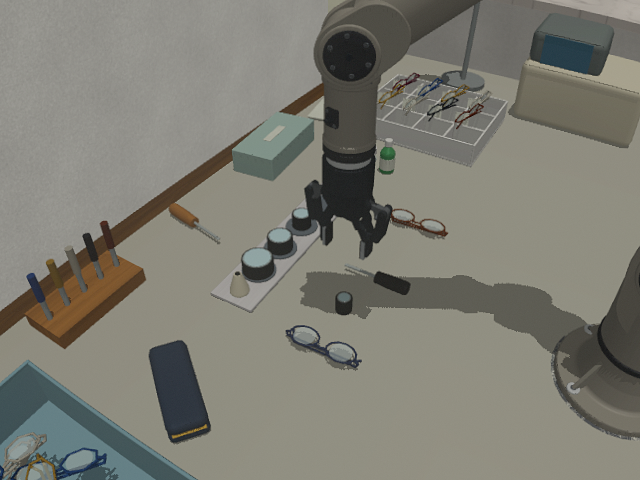

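All three placed lenses agree with their pads to within 1 mm in the side view. Lens_30 is at (322,239) in the wrist view, also as predicted.

```bash
python3 -m jog '[{"jaw":70,"translation":[0,-0.7,30],"yaw":0},{"jaw":70,"translation":[0,-0.7,70],"yaw":0},{"jaw":70,"translation":[0,-0.7,95],"yaw":0},{"jaw":70,"translation":[0,-0.7,115],"yaw":0},{"jaw":70,"translation":[0,-0.7,125],"yaw":0},{"jaw":70,"translation":[0,-0.7,130.5],"yaw":0},{"jaw":70,"translation":[0,-0.7,130.5],"yaw":0},{"jaw":70,"translation":[0,-0.7,130.5],"yaw":0},{"jaw":35,"translation":[0,-0.7,130.5],"yaw":0},{"jaw":18,"translation":[0,-0.7,130.5],"yaw":0},{"jaw":18,"translation":[0,-0.7,130.5],"yaw":0},{"jaw":18,"translation":[0,-0.7,130.5],"yaw":0},{"jaw":18,"translation":[0,-0.7,130.5],"yaw":0},{"jaw":18,"translation":[0,-0.7,130.5],"yaw":0},{"jaw":18,"translation":[0,-0.7,130.5],"yaw":0},{"jaw":18,"translation":[0,-0.7,130.5],"yaw":0},{"jaw":18,"translation":[0,-0.7,130.5],"yaw":0}]'
```

```text
time: 25.5
position: [465.7, 92.6, 4.3]
ee_rot: [0.707, 0.707, 0.0, 0.001]
force: [-0.5, -0.4, 5.9]
gripper_width: 0.332
```

```bash
python3 -m jog '[{"jaw":18,"translation":[0,0,-10],"yaw":0},{"jaw":18,"translation":[0,0,-30],"yaw":0},{"jaw":18,"translation":[0,0,-60],"yaw":0},{"jaw":18,"translation":[0,0,-90],"yaw":0},{"jaw":18,"translation":[-15,12,-100],"yaw":0},{"jaw":18,"translation":[-40,32,-100],"yaw":0},{"jaw":18,"translation":[-70,56,-100],"yaw":0},{"jaw":18,"translation":[-102,81,-100],"yaw":0},{"jaw":18,"translation":[-134,107,-100],"yaw":0},{"jaw":18,"translation":[-166,132,-100],"yaw":0},{"jaw":18,"translation":[-195,155,-100],"yaw":0},{"jaw":18,"translation":[-218,173,-100],"yaw":0},{"jaw":18,"translation":[-231,184,-100],"yaw":0},{"jaw":18,"translation":[-235,187,-100],"yaw":0},{"jaw":18,"translation":[-235,187,-100],"yaw":0},{"jaw":18,"translation":[-235,187,-100],"yaw":0}]'; python3 -m jog '[{"jaw":18,"translation":[0,0,10],"yaw":0},{"jaw":18,"translation":[0,0,30],"yaw":0},{"jaw":18,"translation":[0,0,50],"yaw":0},{"jaw":18,"translation":[0,0,65],"yaw":0},{"jaw":18,"translation":[0,0,76],"yaw":0},{"jaw":18,"translation":[0,0,82],"yaw":0},{"jaw":18,"translation":[0,0,86],"yaw":0},{"jaw":18,"translation":[0,0,86],"yaw":0},{"jaw":18,"translation":[0,0,86],"yaw":0}]'
python3 - <<'E'
from h import *
s=get_state();c=capture("wrist");E=wristE(c,s);print(s["position"])
cv2.imwrite("pics/w9.png",c["color"][...,::-1]);print(meas(c,(323,351),45,E))
im=c["color"][225:305,220:430,::-1];cv2.imwrite("pics/w9c.png",cv2.resize(im,None,fx=3.8,fy=3.8,interpolation=cv2.INTER_NEAREST))
E
```

```text
time: 27.1
position: [651.3, -140.8, 103.4]
ee_rot: [0.707, 0.708, 0.0, -0.001]
force: [0.1, 0.3, -0.3]
gripper_width: 0.334
time: 28.0
position: [652.6, -142.5, 18.0]
ee_rot: [0.707, 0.707, 0.0, 0.001]
force: [-0.0, 0.4, -0.9]
gripper_width: 0.331
[ 652.56146119 -142.46520008   17.95577875]
[ 6.523e+02 -1.431e+02  1.940e+01  4.000e-01]
```

View pics/w9.png

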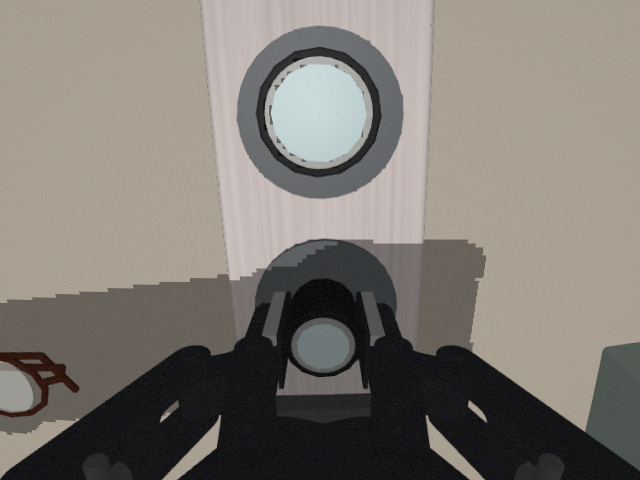

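View pics/w9c.png

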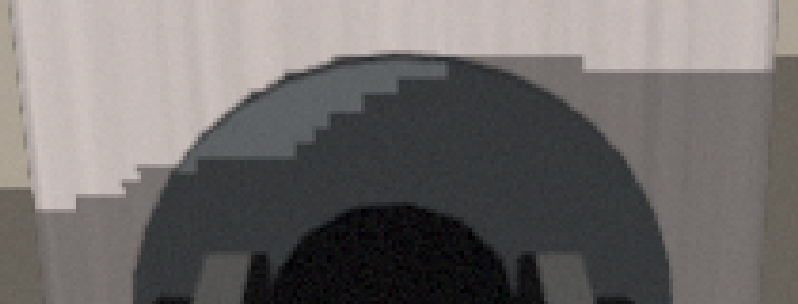

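```bash
python3 - <<'E'
from h import *
s=get_state();c=capture("wrist");E=wristE(c,s)
t=lambda l:[(220+x/3.8-.5,225+y/3.8-.5) for x,y in l]
print("pad",fitR(plane(c,t([(400,60),(300,80),(210,140),(165,195),(140,260),(500,78),(590,140),(640,200),(665,265)]),11,E),33))
print("drum",fitR(plane(c,t([(395,205),(440,215),(490,250),(350,215),(300,250)]),13.6,E),15),s["position"])
E
```

```text
pad [ 653.5 -146.1]
drum [ 652.8 -144.7] [ 652.63915533 -142.539122     18.11723797]
```

```bash
python3 -m jog '[{"jaw":18,"translation":[-1.2,0.5,0],"yaw":0},{"jaw":18,"translation":[-1.2,0.5,1.5],"yaw":0},{"jaw":18,"translation":[-1.2,0.5,2.5],"yaw":0},{"jaw":18,"translation":[-1.2,0.5,2.5],"yaw":0},{"jaw":18,"translation":[-1.2,0.5,3],"yaw":0},{"jaw":18,"translation":[-1.2,0.5,3],"yaw":0},{"jaw":18,"translation":[-1.2,0.5,3],"yaw":0}]'
```

```text
time: 28.8
position: [652.7, -143.9, 15.4]
ee_rot: [0.707, 0.707, -0.0, 0.0]
force: [-2.0, -0.4, 6.5]
gripper_width: 0.329
```

Contact again. I'll release, lift and back away towards the robot.

```bash
python3 -m jog '[{"jaw":40,"translation":[0,0,0],"yaw":0},{"jaw":50,"translation":[0,0,0],"yaw":0},{"jaw":60,"translation":[0,0,0],"yaw":0},{"jaw":60,"translation":[0,0,0],"yaw":0},{"jaw":60,"translation":[0,0,0],"yaw":0},{"jaw":60,"translation":[0,0,-10],"yaw":0},{"jaw":60,"translation":[0,0,-30],"yaw":0},{"jaw":60,"translation":[0,0,-70],"yaw":0},{"jaw":60,"translation":[0,0,-120],"yaw":0},{"jaw":60,"translation":[-50,-30,-150],"yaw":0},{"jaw":60,"translation":[-200,-180,-150],"yaw":0},{"jaw":60,"translation":[-200,-180,-150],"yaw":0},{"jaw":60,"translation":[-200,-180,-150],"yaw":0},{"jaw":60,"translation":[-200,-180,-150],"yaw":0},{"jaw":60,"translation":[-200,-180,-150],"yaw":0},{"jaw":60,"translation":[-200,-180,-150],"yaw":0},{"jaw":60,"translation":[-200,-180,-150],"yaw":0},{"jaw":60,"translation":[-200,-180,-150],"yaw":0},{"jaw":60,"translation":[-200,-180,-150],"yaw":0}]'
python3 - <<'E'
from h import *
for n in("top","side"):
    c=capture(n);cv2.imwrite(f"pics/{n}10.png",c["color"][...,::-1]);E=c["extrinsics"]
    for p in([645.5,95,43],[648.,21,43],[650.,-60,43],[652.,-143,43]):
        uv=cv2.projectPoints(np.array([p]),cv2.Rodrigues(E[:3,:3])[0],E[:3,3],c["intrinsics"],c["dist_coeffs"])[0].ravel();print(n,uv.round(),meas(c,uv.astype(int),43))
E
```

```text
time: 30.7
position: [473.9, -341.9, 164.5]
ee_rot: [0.706, 0.708, 0.0, 0.0]
force: [0.3, -0.0, -0.8]
gripper_width: 0.599
top [265. 185.] [634.6 -19.6 280.4 105.5]
top [301. 184.] [629.9 -15.1 286.6 114.6]
top [342. 182.] [629.9 -15.1 286.6 114.5]
top [383. 181.] [636.5  -7.  268.2 118.3]
side [258. 256.] [646.   97.   47.2   1.8]
side [279. 234.] [647.2  22.7  37.3   2.9]
side [301. 212.] [649.6 -58.2  27.3   2. ]
side [322. 192.] [ 651.2 -142.6   16.1    2.2]
```

View pics/top10.png

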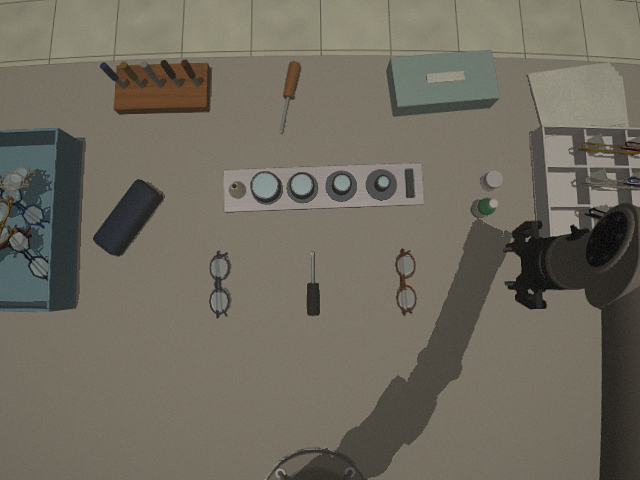

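View pics/side10.png

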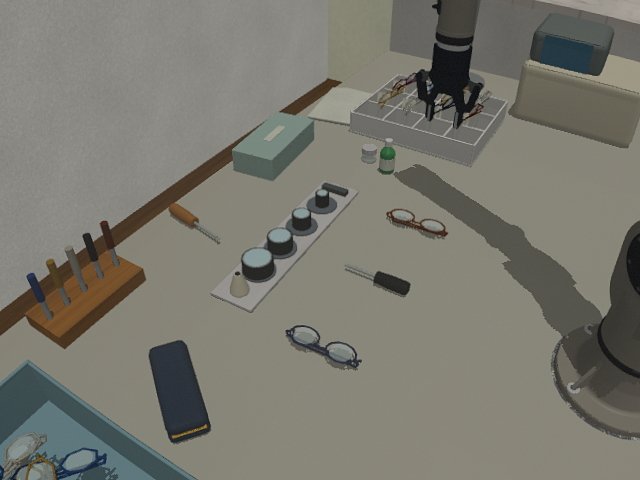

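All four lenses stand upright and in order. In the side view each lens is within about 1 mm of its pad. The top-view masks came out too large because glass and rail share a colour there, so those four readings are useless. I'll redo that check with a tighter mask, then hand in.

```bash
python3 - <<'E'
from h import *
c=capture("top")
for uv in((266,186),(302,185),(342,183),(382,182)): print(meas(c,uv,43,tol=13),meas(c,uv,43,tol=9))
s=get_state();print(s["qd"].round(3))
E
python3 -c "
from cell import finish_job;print(finish_job())"
```

```text
[646.   95.5  46.5   1.4] [645.9  95.3  45.3   2. ]
[647.2  21.4  36.3   1.6] [647.3  21.4  35.9   1.8]
[649.7 -59.9  26.4   1.6] [649.7 -60.1  25.9   2. ]
[ 651.5 -143.8   16.8    0.9] [ 650.7 -143.5   14.3    3.8]
[ 0.004  0.001  0.006  0.001  0.001 -0.001  0.001]
the job is handed in; nothing more can be done
None
```

All four lenses are standing upright on the rail's pads in order: 60, 50, 40 and 30 mm, with the widest next to the ivory cone. I handed the job in at about 31 s of the 90 s allowed, with the gripper clear of everything.

- **Centring:** in the last side and top views every lens centre is within about 1.5 mm of its pad centre. The pad positions were measured with the same two cameras before I placed anything.
- **Handling:** no lens tipped. The wrist force stayed at about 7 N or less in every reading at the end of a move.
- **Checks that disagreed:** the first top-view check failed because its colour mask spilled over onto the rail. A tighter mask gave positions that matched the side view. The wrist camera put the pads up to about 3 mm away from where the other two cameras put them, so I placed each lens using both.

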